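# Make up a mystery lot of toy cartons to weight on the dial scale

### The arm

A 6-joint arm with a two-finger parallel gripper is mounted at the origin on a cart in front of the work surface, level with it; the furniture and walls round the work are solid. World frame = base frame: x ahead of the robot, y to its left, z up, the work surface at z = 0. Lengths are in m, angles in rad, forces in N, time in s.
With the tool pointing down it reaches from about 0.375 to 0.925 m from the base axis. Payload 5.7 kg.
Tool frame: the origin (TCP) lies on the centre line of the jaws, within the pads' length; the fingertips stand 14 mm ahead of it and the grasp point (between the pads) lies 5 mm behind it (env.tip_extent is the z of the fingertips in the tool frame, in m); z points along the fingers, y is the line along which they close (so a half turn about z gives the same grasp; the last joint's range is limited). The gripper opens to 88 mm and grips with 3 to 60 N. Pads are 20 mm wide; open, the fingers measure 115 mm over their backs; the gripper's body (75 mm by 178 mm) begins 61 mm behind the grasp point.
Start: joints at [-1.273, 0.359, 1.51, -0, 1.272, -0.115], TCP at [0.241, -0.55, 0.237] pointing down, gripper open.
Joint ranges: [-2.97, 2.97], [-1.01, 2.36], [0.21, 2.38], [-0.96, 4.11], [0.2, 2.71], [-2.98, 2.98]. Speed limits (rad/s): [2.39, 2.39, 3.14, 3.14, 3.14, 3.14].

### API

Orientations are given as a unit quaternion [x, y, z, w].
In Python, from bench import env gives the robot as it stands. Calls block until the motion is done:
- env.move_ptp(position, orientation): joint-space move of the TCP to a pose.
- env.servo_line(position, orientation=None, rate=0.15, contact_N=None): straight line of the TCP; orientation=None keeps the orientation; rate is the mean speed in m/s. With contact_N (N) it stops when the force on the tool has changed by that much, and returns True; else False.
- env.goto_joints(angles): joint-space move.
- env.move_gripper(opening): finger opening in m; the grip force is fixed at half the most; returns when the fingers have stopped.
- env.sleep(seconds).
- env.inverse_kinematics(position, orientation): joint angles nearest the present ones, or None.
- env.observe(): the state.
- env.capture(name): name is "scene" or "side" or "wrist"; returns a dict with "image" (480x640x3 uint8, blue, green, red), "range_z" (480x640 float32, m along the optical axis (not along the pixel's ray), 0 where there is no reading), "intrinsics" (3x3 intrinsics, pixels), "k1" (the pictures are not rectified: a ray, as slopes to the right and down, at radius r is drawn at 1 + k1 r^2 times it, then the intrinsics apply), "R" (3x3) and "t" (3): a world point X has camera coordinates R X + t. Camera axes: x right, y down, z forward; pixel columns grow to the right and rows downward; lengths in m; the calibration is good to about 2 mm. A picture is of the moment at which its call begins.
A pose or a line that the arm cannot do raises env.PlanningError and nothing moves.
- env.close_job(): hands the job in; it is judged then, once.
The state is a dict: "clock": time; "joint_pos": joint angles; "qvel": joint speeds; "joint_torque": joint torques, N m; "position": TCP position; "orientation": TCP orientation; "force": force on the tool from outside, world axes, zero at the start; "torque": the same for the moment, N m; "finger_gap": finger opening in m; "grip_force": force on a finger pad.
Only numpy, scipy, OpenCV 4.12 (cv2) and the standard library are available. Lean on these libraries where they do the work, as an engineer would, in place of code of your own. Each camera call takes 0.05 s, during which the arm holds its last target. There are 200 camera calls.

### The job

Make up a mystery lot by weight: stand sealed toy cartons upright on the scale's pan, one at a time and gently, until the needle reaches or passes the broad target hand, then stop - no carton more than it takes. Two of the six cartons are empty display dummies that only their weight in the hand gives away: heft each carton before you bring it to the scale, and stand a dummy back on the table; it must never be set down on the scale. Leave the target hand where it is set, unused cartons standing on the table, and the paint tins in their places.

Things in the scene. Friction and masses are not known exactly. Their poses are not given: they have to be found in the camera images.
- carton_1: sealed blue printed toy carton 26 x 46 x 62 mm (x, y, z), standing upright; origin at the centre of its underside, z up; grasp across its 26 mm (its x axis). From outside it looks the same as the other cartons. All six cartons look alike: some hold a die-cast toy and weigh 180 to 220 g (weights differ), the others are empty display dummies of about 20 g, in no known places
- carton_2: sealed blue printed toy carton 26 x 46 x 62 mm (x, y, z), standing upright; origin at the centre of its underside, z up; grasp across its 26 mm (its x axis). From outside it looks the same as the other cartons
- carton_3: sealed blue printed toy carton 26 x 46 x 62 mm (x, y, z), standing upright; origin at the centre of its underside, z up; grasp across its 26 mm (its x axis). From outside it looks the same as the other cartons
- carton_4: sealed blue printed toy carton 26 x 46 x 62 mm (x, y, z), standing upright; origin at the centre of its underside, z up; grasp across its 26 mm (its x axis). From outside it looks the same as the other cartons
- carton_5: sealed blue printed toy carton 26 x 46 x 62 mm (x, y, z), standing upright; origin at the centre of its underside, z up; grasp across its 26 mm (its x axis). From outside it looks the same as the other cartons
- carton_6: sealed blue printed toy carton 26 x 46 x 62 mm (x, y, z), standing upright; origin at the centre of its underside, z up; grasp across its 26 mm (its x axis). From outside it looks the same as the other cartons
- scale: white mechanical dial scale, fixed to the table; housing 186 mm deep (x, from -0.103 to 0.083), 160 mm wide (y), 86 mm high, its sloping 45 degree dial towards -x; origin on the table under the housing. A steel pan stands over its rear part. Above the housing there is nothing but the pan. Behind the scale, from x = 0.66 m on, stands an open cardboard box 170 mm high
- pan_top (a point): centre of the upper surface of the scale's steel pan, 108 mm above the table when empty; the pan measures 116 mm (x) by 196 mm (y) outside with a rim 3 mm thick standing 5 mm above that surface; its axes are those of the scale, z up. The pan floats on a spring and sinks 1 mm per 100 g (about 1 N per mm); it comes to rest in about half a second; 12 mm down it strikes its overload stop
- needle (a joint): slim black needle of the dial: 0 with the empty pan (pointing to the lower left), grows clockwise as seen by the robot, 3.927 rad per kg on the pan, overload stop at 4.71 rad
- target_hand (a joint): broad dark hand with a diamond-shaped tip under the needle, set beforehand to the target weight (same angles as the needle); keeps its place by friction; not to be touched
- needle_tip (a point): tip of the needle, 44 mm from the dial's centre; x outwards along the needle, z out of the face, y anticlockwise as seen by the robot
- target_tip (a point): point on the target hand at the same 44 mm radius and height as the needle tip, same axes
- cash_box: open steel cash box, fixed, behind the cartons; its tray part spans x -0.08 to 0.105, y -0.13 to 0.13 about its origin (on the table) and is 62 mm high; its open lid stands upright along the rear edge (x 0.09 to 0.15) to 0.26 m above the table: keep the arm clear of it
- tin_left: full paint tin, 75 mm across, 76 mm high, standing left of the cartons, bystander; origin under its centre
- tin_right: full paint tin, 75 mm across, 76 mm high, standing to the right of the scale, bystander; origin under its centre

How it is judged:
By the outcome, as a careful person would: the job done as asked, in the order asked, and still so for the second after the job is handed in, with the robot touching nothing.
It also fails if it takes over 72 s, if anything falls off the work surface, if the arm or the gripper's body presses on something with over 40 N, if the wrist force passes 120 N, or if a joint passes its speed limit or range.

## Working session

There is one attempt and no reset: what is moved stays moved. The work goes in short steps, each a Python script; the robot and the scene stay as the last script left them, time stands still between calls to the robot, and variables do not carry over. Pictures are saved under pics/ and viewed, at most 10 in all, crops included, and the job is handed in when it is done.

```bash
ls; mkdir -p pics; python3 - <<'E'
from bench import env
import cv2,numpy as np,pickle
for n in("scene","side"):
    c=env.capture(n); cv2.imwrite(f"pics/{n}0.png",c["image"]); pickle.dump(c,open(f"{n}0.pkl","wb"))
    print(n,c["R"].round(3).tolist(),c["t"],c["k1"],c["intrinsics"].tolist() if hasattr(c["intrinsics"],'tolist') else c["intrinsics"])
o=env.observe();print(o["clock"],o["force"],o["orientation"],o["finger_gap"],env.tip_extent)
E
```

```text
bench.py
pics
scene [[0.47, -0.882, 0.005], [-0.611, -0.33, -0.72], [0.636, 0.336, -0.694]] [-0.21920551  0.39089281  1.61672473] -0.11043319317219483 [[619.6815734875786, 0.0, 311.346416267168], [0.0, 619.6815734875786, 253.02393489042288], [0.0, 0.0, 1.0]]
side [[-0.842, -0.539, 0.021], [-0.265, 0.378, -0.887], [0.47, -0.753, -0.461]] [0.44084652 0.19872558 0.93499573] 0.0073374583519691195 [[466.99499553892014, 0.0, 323.45654225921527], [0.0, 466.99499553892014, 239.61310097900312], [0.0, 0.0, 1.0]]
0.1 [0.32579989 0.06085849 0.31658287] [ 9.78773075e-01  2.04945432e-01 -8.07805867e-05 -7.93893211e-04] 0.08820336455682887 0.014
```

View pics/scene0.png

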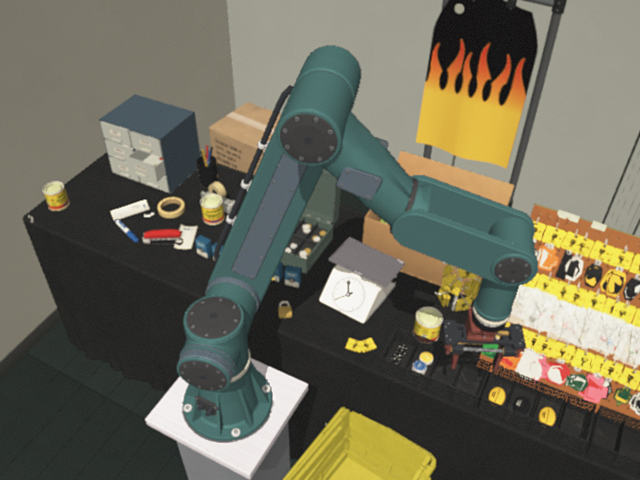

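View pics/side0.png

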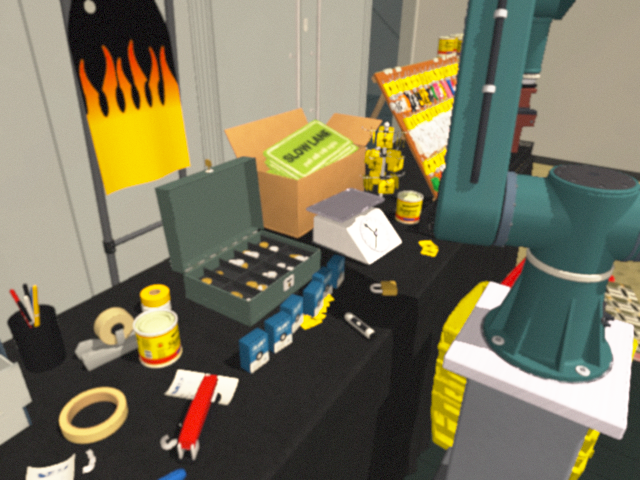

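The scene view shows the dial near (348,290), and the arm hides the cartons. The side view shows six blue cartons in a row from about (255,350) to (337,270), with the scale at (355,225). I'll get rough positions from the range data.

```bash
cat > h.py <<'E'
import numpy as np,cv2
def cloud(c):
    h,w=c["range_z"].shape; K=np.array(c["intrinsics"]); u,v=np.meshgrid(np.arange(w),np.arange(h))
    p=cv2.undistortPoints(np.stack([u,v],-1).reshape(-1,1,2).astype(float),K,np.array([c["k1"],0,0,0.])).reshape(h,w,2)
    z=c["range_z"]; P=np.dstack([p*z[...,None],z])
    return (P-np.array(c["t"]))@np.array(c["R"])   # R^T (P - t)
def blue(c):
    hsv=cv2.cvtColor(c["image"],cv2.COLOR_BGR2HSV)
    return (cv2.inRange(hsv,(95,110,40),(118,255,255))>0)&(c["range_z"]>0)
E
python3 - <<'E'
import pickle,numpy as np,cv2
from h import *
for n in("side","scene"):
    c=pickle.load(open(n+"0.pkl","rb")); X=cloud(c); m=blue(c)
    top=m&(X[...,2]>.05)&(X[...,2]<.075)
    k,l,s,ce=cv2.connectedComponentsWithStats(m.astype(np.uint8))
    for i in range(1,k):
        if s[i,4]>30:
            p=X[l==i]; print(n,s[i].tolist(),np.percentile(p,5,axis=0).round(3),np.percentile(p,95,axis=0).round(3))
    for uv in [(372,235),(335,203),(155,335),(410,205),(245,240),(390,290)] if n=="side" else [(348,290),(345,275),(365,258),(428,318),(212,205)]:
        print(n,uv,X[uv[1],uv[0]].round(3))
E
```

```text
side [239, 254, 107, 118, 2613] [0.418 0.076 0.007] [0.459 0.398 0.063]
side [158, 468, 29, 12, 218] [ 0.361  0.601 -0.002] [0.391 0.629 0.02 ]
side (372, 235) [ 0.451 -0.117  0.053]
side (335, 203) [ 0.572 -0.129  0.109]
side (155, 335) [0.567 0.476 0.071]
side (410, 205) [ 0.443 -0.345  0.059]
side (245, 240) [0.688 0.104 0.062]
side (390, 290) [0.325 0.031 0.012]
scene [127, 231, 12, 12, 80] [ 0.362  0.608 -0.002] [0.391 0.655 0.022]
scene [195, 235, 22, 22, 192] [0.416 0.33  0.006] [0.461 0.401 0.067]
scene [275, 263, 8, 17, 74] [0.435 0.098 0.013] [0.46  0.108 0.064]
scene [284, 266, 17, 17, 138] [0.438 0.034 0.022] [0.465 0.079 0.069]
scene (348, 290) [ 0.458 -0.126  0.06 ]
scene (345, 275) [ 0.492 -0.099  0.08 ]
scene (365, 258) [ 0.568 -0.128  0.099]
scene (428, 318) [ 0.458 -0.375  0.072]
scene (212, 205) [0.582 0.443 0.071]
```

```bash
python3 - <<'E'
from bench import env
import cv2,numpy as np,pickle
from h import *
Q=[1,0,0,0]
for i,p in enumerate([(0.42,-0.12,0.36),(0.43,0.22,0.36)]):
    env.move_ptp(p,Q); c=env.capture("wrist"); cv2.imwrite(f"pics/w{i}.png",c["image"]); pickle.dump(c,open(f"w{i}.pkl","wb"))
    o=env.observe(); print(o["clock"],o["joint_pos"],-np.array(c["R"]).T@c["t"],np.array(c["R"])[2].round(2))
    print(o["force"],o["torque"])
c=env.capture("scene"); cv2.imwrite("pics/scene1.png",c["image"]); pickle.dump(c,open("scene1.pkl","wb"))
E
```

```text
1.9083 [-4.37871045e-01  1.60922755e-02  1.64405798e+00 -2.26904545e-04
  1.48185032e+00  1.13373310e+00] [ 0.49408671 -0.12053019  0.50733376] [-0.27 -0.   -0.96]
[0.05108147 0.04598103 0.40832478] [ 0.03230966 -0.0030107   0.02227527]
3.2417 [ 3.27774579e-01  9.05441553e-02  1.56334455e+00 -5.19079417e-04
  1.48778444e+00  1.89998381e+00] [0.50436574 0.21921477 0.50748203] [-0.27 -0.   -0.96]
[-0.33882924 -0.90194782  0.57592859] [-0.03572073 -0.00699014  0.01885052]
```

View pics/w0.png

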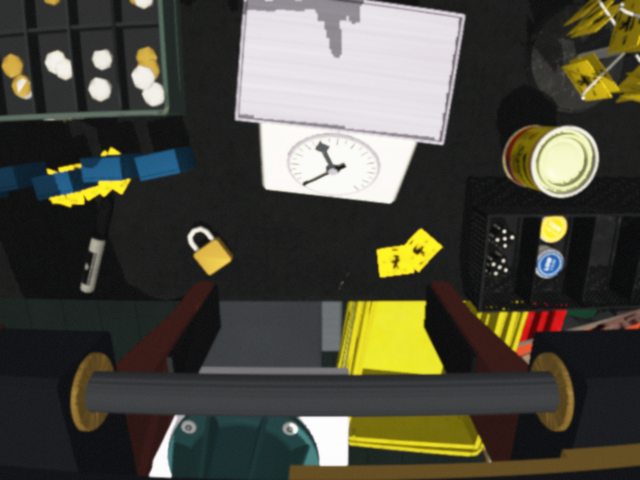

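View pics/w1.png

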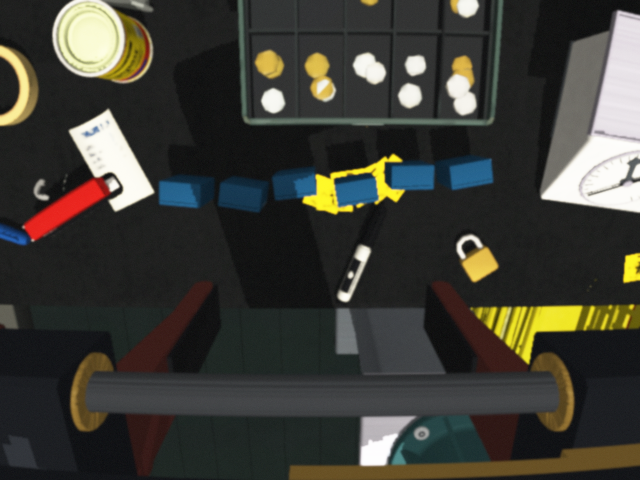

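The first wrist view shows the dial centre at about (333,170), the needle tip at lower left (304,186), the target hand pointing to about (320,147), and the pan spanning (236..465, 0..143). The second shows the six cartons at (186,192), (243,194), (294,185), (355,191), (410,177) and (470,173), long side along y. Next I'll measure them.

```bash
python3 - <<'E'
import pickle,numpy as np,cv2
from h import *
w0=pickle.load(open("w0.pkl","rb")); w1=pickle.load(open("w1.pkl","rb")); s1=pickle.load(open("scene1.pkl","rb"))
X=cloud(w1); m=blue(w1)
def rect(p,t=""):
    (a,b),(w,h),g=cv2.minAreaRect((p*1000).astype(np.float32))
    if w>h: w,h,g=h,w,g-90   # g: direction of short side
    print(t,"centre",round(a/1000,4),round(b/1000,4),"size",round(w,1),round(h,1),"short dir deg",round((g+45)%180-45,1))
for lo in (.056,):
    t=(m&(X[...,2]>lo)&(X[...,2]<.072)).astype(np.uint8); t=cv2.morphologyEx(t,cv2.MORPH_OPEN,np.ones((3,3)))
    k,l,s,c=cv2.connectedComponentsWithStats(t)
    for i in range(1,k):
        if s[i,4]>100: rect(X[l==i][:,:2],f"carton {c[i].round()} z{np.median(X[l==i][:,2]):.4f} n{s[i,4]}")
X0=cloud(w0); z=X0[...,2]
t=((z>.100)&(z<.120)).astype(np.uint8); k,l,s,c=cv2.connectedComponentsWithStats(t); i=1+s[1:,4].argmax()
p=X0[l==i]; rect(p[:,:2],f"pan z{np.percentile(p[:,2],[5,50,95]).round(4)}")
for nm,C,uvs in(("w0",X0,[(240,118),(440,141),(463,17),(333,170),(548,155)]),("w1",X,[(250,122),(490,122),(85,38)])):
    for uv in uvs: print(nm,uv,C[uv[1],uv[0]].round(4))
# tins
for nm,C,(u0,u1,v0,v1) in(("right",X0,(490,610,110,210)),("left",X,(40,160,0,90))):
    q=C[v0:v1,u0:u1].reshape(-1,3); q=q[(q[:,2]>.07)&(q[:,2]<.085)]; print(nm,cv2.minEnclosingCircle(q[:,:2].astype(np.float32)))
a=cv2.resize(w0["image"][120:210,250:415],None,fx=4.8,fy=4.8,interpolation=cv2.INTER_CUBIC); cv2.imwrite("pics/dial.png",a)
E
```

```text
carton [470. 174.] z0.0615 n1033 centre 0.4528 0.0577 size 27.1 46.0 short dir deg 11.7
carton [412. 176.] z0.0614 n1029 centre 0.4495 0.1216 size 26.7 46.2 short dir deg 1.7
carton [293. 185.] z0.0616 n1010 centre 0.44 0.249 size 26.5 46.0 short dir deg 6.5
carton [356. 191.] z0.0616 n913 centre 0.4328 0.1814 size 26.5 42.7 short dir deg 9.5
carton [180. 194.] z0.0614 n989 centre 0.4321 0.3745 size 27.1 46.0 short dir deg -6.7
carton [240. 197.] z0.0615 n1024 centre 0.428 0.3087 size 26.6 45.7 short dir deg -9.7
pan z[0.1062 0.1076 0.1115] centre 0.545 -0.1439 size 116.8 197.1 short dir deg -6.6
w0 (240, 118) [ 0.5001 -0.0453  0.1118]
w0 (440, 141) [ 0.4793 -0.2319  0.1102]
w0 (463, 17) [ 0.5883 -0.2459  0.1125]
w0 (333, 170) [ 0.446  -0.1327  0.0567]
w0 (548, 155) [ 0.465  -0.3621  0.069 ]
w1 (250, 122) [0.5071 0.2934 0.0625]
w1 (490, 122) [0.5082 0.0421 0.063 ]
w1 (85, 38) [0.5941 0.4581 0.069 ]
right ((0.4589780271053314, -0.37856873869895935), 0.03837242349982262)
left ((0.5933597087860107, 0.45173579454421997), 0.0388135090470314)
```

View pics/dial.png

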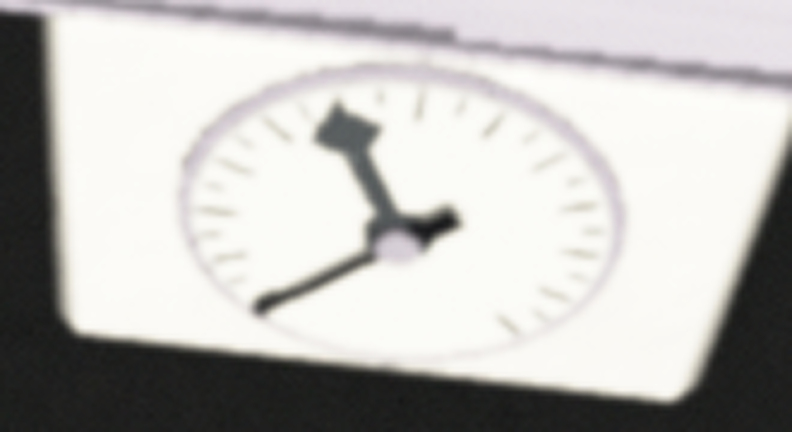

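The dial crop shows the centre cap at (397,240), the needle tip at (258,305) and the target diamond's tip at (338,103). Next I'll turn those into angles on the dial plane.

```bash
cat >> h.py <<'E'
YAW=np.deg2rad(-6.6)
FW=np.array([np.cos(YAW),np.sin(YAW),0]); LF=np.array([-np.sin(YAW),np.cos(YAW),0]); UP=np.array([0,0,1.])
PAN=np.array([.545,-.1439,.108])
N=(UP-FW)/2**.5; FU=(UP+FW)/2**.5   # dial face normal, face up
def onface(c,uv,C):
    p=cv2.undistortPoints(np.array([[uv]],float),np.array(c["intrinsics"]),np.array([c["k1"],0,0,0.]))[0,0]
    R=np.array(c["R"]); o=-R.T@np.array(c["t"]); d=R.T@np.array([*p,1.])
    X=o+d*((C-o)@N)/(d@N); return np.array([(X-C)@-LF,(X-C)@FU])  # right, up
def ang(v): return np.arctan2(v[0],v[1])+3*np.pi/4  # clockwise from lower left
E
python3 - <<'E'
import pickle; from h import *
c=pickle.load(open("w0.pkl","rb")); X=cloud(c); px=lambda u,v:(250+(u+.5)/4.8-.5,120+(v+.5)/4.8-.5)
# face offset from white face patches near (but off) hands
q=np.array([X[v,u] for u,v in [(285,160),(345,160),(375,165),(345,185),(360,180)]]); print(((q-q[0])@N).round(4))
C=X[170,333].copy(); C+=N*((q.mean(0)-C)@N+.002)
o=None
p0=onface(c,px(397,240),C)
for n,u,v in [("needle",258,305),("needle mid",310,281),("tail",450,215),("target",338,103),("diamond mid",347,130),("stem",362,170),("tick top",420,104),("tick L",278,128),("last",511,325)]:
    d=onface(c,px(u,v),C)-p0; a=ang(d); print(n,(d*1000).round(1),round(np.hypot(*d)*1000,1),round(a,3),"kg",round(a/3.927,3))
E
```

```text
[0.     0.0019 0.0025 0.0022 0.0017]
needle [-30.4 -30.2] 42.9 0.004 kg 0.001
needle mid [-18.6 -18.6] 26.4 0.0 kg 0.0
tail [10.8 10.8] 15.2 3.14 kg 0.8
target [-16.8  42.4] 45.5 1.979 kg 0.504
diamond mid [-14.2  34.4] 37.3 1.965 kg 0.5
stem [-10.   22.3] 24.4 1.937 kg 0.493
tick top [ 0.2 44.9] 44.9 2.36 kg 0.601
tick L [-28.8  32.6] 43.5 1.632 kg 0.416
last [ 30.2 -26.7] 40.3 4.65 kg 1.184
```

The target is about 0.50 kg. Two full cartons weigh at most 0.44 kg and three at least 0.54 kg, so I need exactly three. I'll start with the carton nearest the scale.

```bash
cat > act.py <<'E'
from bench import env
from h import *
import pickle
CART=[(.4528,.0577,11.7),(.4495,.1216,1.7),(.4328,.1814,9.5),(.4400,.2490,6.5),(.4280,.3087,-9.7),(.4321,.3745,-6.7)]
G=.040; OPEN=.050; H=.16
def quat(short_rad):
    p=(np.pi/2+short_rad)/2; return [np.cos(p),np.sin(p),0,0]
def fz():
    env.sleep(.15); v=[]
    for _ in range(8): v.append(env.observe()["force"][2]); env.sleep(.02)
    return np.mean(v)
def heft(i):
    x,y,a=CART[i]; q=quat(np.deg2rad(a))
    env.move_ptp([x,y,H],q); env.move_gripper(OPEN); b=fz()
    env.servo_line([x,y,G],rate=.15); env.move_gripper(0.0)
    gap=env.observe()["finger_gap"]; env.servo_line([x,y,H],rate=.12); kg=(b-fz())/9.81
    print("carton",i,"gap",round(gap,4),"hefted kg",round(kg,3),"clock",env.observe()["clock"]); return kg
def back(i):
    x,y,a=CART[i]; env.servo_line([x,y,G+.006],rate=.15); hit=env.servo_line([x,y,G-.001],rate=.03,contact_N=1.5)
    env.move_gripper(OPEN); env.servo_line([x,y,H],rate=.15); print("back",hit)
def place(n):  # n-th carton on the pan
    s=PAN+(-.015)*FW+[-.06,0,.06][n]*LF; z=PAN[2]-.002*n+G; q=quat(YAW)
    env.move_ptp([s[0],s[1],.25],q); env.servo_line([s[0],s[1],z+.005],rate=.12); env.sleep(.1)
    hit=env.servo_line([s[0],s[1],z-.004],rate=.02,contact_N=1.2); zc=env.observe()["position"][2]-G
    env.move_gripper(OPEN); env.servo_line([s[0],s[1],z+.04],rate=.08); env.servo_line([s[0],s[1],.25],rate=.2)
    print("placed",hit,"z",zc,"clock",env.observe()["clock"])
def look(name):
    for n in ("wrist","scene"):
        c=env.capture(n); cv2.imwrite(f"pics/{name}_{n}.png",c["image"]); pickle.dump(c,open(f"{name}_{n}.pkl","wb"))
E
python3 - <<'E'
from act import *
kg=heft(0)
if kg>.12: place(0); env.sleep(.3)
elif kg<.06: back(0)
look("a"); print(env.observe()["force"])
E
```

```text
carton 0 gap 0.0257 hefted kg 0.028 clock 9.05
back True
[ 0.34104246 -1.08126143  0.02786069]
```

Carton 0 is a dummy, about 28 g, and it's back in its place. Next carton.

```bash
python3 - <<'E'
from act import *
kg=heft(1)
if kg>.12: place(0); env.sleep(.3)
elif kg<.06: back(1)
look("b")
w=cv2.imread("pics/b_wrist.png"); s=cv2.imread("pics/b_scene.png")
cv2.imwrite("pics/b.png",np.hstack([cv2.resize(w,(400,300)),cv2.resize(s[180:360,190:430],(400,300))]))
E
```

```text
carton 1 gap 0.0258 hefted kg 0.251 clock 15.6583
placed True z 0.10661452220405368 clock 20.0833
```

View pics/b.png

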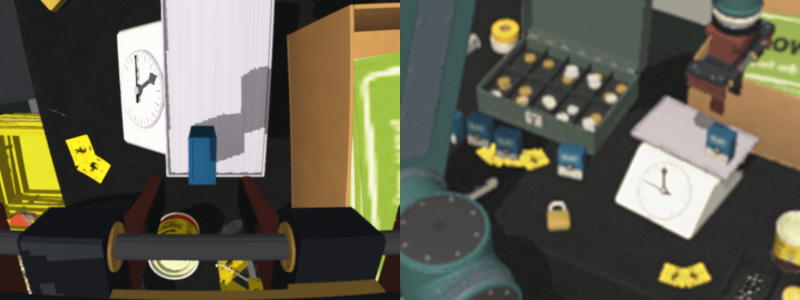

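The wrist half (left) shows the carton upright on the pan near (202,155). The scene half (right) shows it at (718,140), with the dummy standing at (571,160) and the needle now pointing left at about (645,183). I'll continue.

```bash
python3 - <<'E'
from act import *
n=1
for i in (2,3):
    kg=heft(i)
    if kg>.12 and n<3: place(n); n+=1; env.sleep(.2)
    elif kg<.06: back(i)
    else: print("unclear"); break
    if n==2: break
look("c")
w=cv2.imread("pics/c_wrist.png"); s=cv2.imread("pics/c_scene.png")
cv2.imwrite("pics/c.png",np.hstack([cv2.resize(w,(400,300)),cv2.resize(s[180:360,190:430],(400,300))]))
E
```

```text
carton 2 gap 0.0258 hefted kg 0.18 clock 25.3667
placed True z 0.10434727394402182 clock 29.85
```

View pics/c.png

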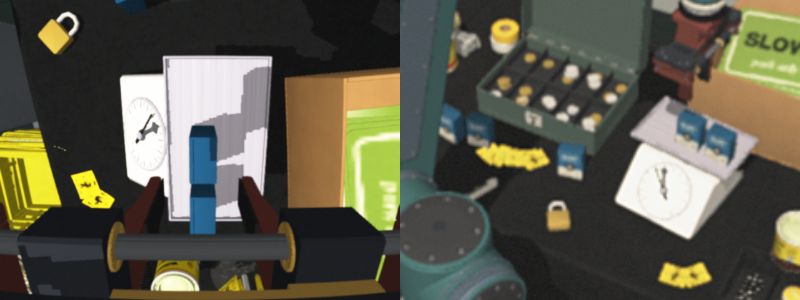

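Both cartons stand upright on the pan, at (690,125) and (718,140) in the scene half. The needle at about (657,170) is still short of the target hand, so a third is needed.

```bash
python3 - <<'E'
from act import *
done=False
for i in (3,4,5):
    kg=heft(i)
    if kg>.12: place(2); done=True; break
    elif kg<.06: back(i)
    else: print("unclear"); break
if done:
    env.move_ptp([.42,-.12,.36],[1,0,0,0]); env.sleep(.3); look("d"); print(env.observe()["clock"])
    w=cv2.imread("pics/d_wrist.png"); s=cv2.imread("pics/d_scene.png")
    cv2.imwrite("pics/d.png",np.hstack([cv2.resize(w[:220,200:500],(400,293)),cv2.resize(s[180:356,190:430],(400,293))]))
E
```

```text
carton 3 gap 0.0256 hefted kg 0.215 clock 35.0583
placed True z 0.10348605476938963 clock 39.5583
41.1417
```

View pics/d.png

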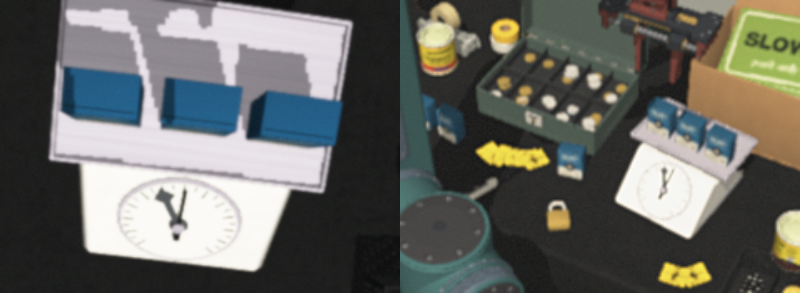

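The needle at (184,192) has passed the target hand at (162,195). Three cartons stand on the pan, the unused ones stand on the table, and the arm is clear.

```bash
python3 -c "
from bench import env
print(env.close_job())"
```

```text
the job is handed in; nothing more can be done
None
```

I handed the job in at about 41 s of the 72 s allowed: three hefted full cartons stand on the pan with the needle past the target hand (about 0.50 kg), one dummy was found and stood back on the table, and the last two cartons were not needed and never touched.

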